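Sweep stray screw caps off a test slab into the matching trays

ROBOT

A 7-joint arm with a two-finger parallel gripper is mounted at the origin on the work surface. World frame = base frame: x ahead of the robot, y to its left, z up, the work surface at z = 0. Lengths are in m, angles in rad, forces in N, time in s.
With the tool pointing down it reaches from about 0.425 to 0.95 m from the base axis. Payload 4.7 kg.
Tool frame: the origin (TCP) lies midway between the tips of the shut fingers; the grasp point (between the pads) lies 19 mm behind it; z points along the fingers, y is the line along which they close (so a half turn about z gives the same grasp; the last joint's range is limited). The gripper opens to 85 mm and grips with 20 to 120 N. Pads are 22 mm wide; open, the fingers measure 114 mm over their backs; the gripper's body (76 mm by 85 mm) begins 54 mm behind the grasp point. The pads swing forward as they close: fully open they stand 13 mm farther back than shut.
Start: joints at [-1.35, 0.469, -0.049, 1.532, 0.024, 1.141, -0.082], TCP at [0.167, 0.654, 0.199] pointing down, gripper open.
Joint ranges: [-2.59, 2.59], [-0.33, 1.99], [-1.39, 1.29], [0.1, 2.45], [-1.04, 4.18], [0.21, 1.99], [-2.66, 2.66]. Speed limits (rad/s): [2.57, 2.57, 3.14, 3.14, 3.14, 3.14, 3.14].

INTERFACE

Orientations are given as a 3x3 rotation matrix whose columns are the frame's x, y, z axes.
In Python, from rig import manip, viewer, order gives the robot as it stands.
- The arm moves only by the tool drive_tool, never from a script. Its argument "steps" is a list of rows, each a list of 7 numbers: the turn, a rotation vector about the tool's x, y, z in degrees, then the shift along the tool's x, y, z in mm, then the opening, from -1 (shut) to 1 (fully open). A call has 1 to 10 rows; each row shifts and turns the commanded pose from where the row before left it, along the tool's axes as they then stand; what a row does not reach is not made up. A row lasts 1/12 s, in which the tool goes at most 41.7 mm and 7.16 degrees, less where a joint would pass 70% of its speed; a pose out of reach is approached as far as the arm can. A call is refused whole if a number of a shift passes 41.7 or a number of a turn 7.16, either way. A call with a gripper value outside its range is refused whole. The fingers move at their own pace and stop on an object; "force" is the grip in N (left out, the last holds). Time passes only in rows, so rows that do not move let the fingers close. It gives the time, the measured TCP pose, the force, the opening and the grip force at its end, in the units of the state.
- manip.get_state(): the state, without advancing time (a new reading comes with each control period).
- viewer.read_camera(name): name is "side" or "top" or "wrist"; returns the picture (400x640x3 uint8, red, green, blue); there is no depth.
- viewer.calibration(name): a dict with "intrinsics" (3x3 intrinsics, pixels), "D" ([k1, k2, p1, p2, k3] as OpenCV has them; the pictures are not rectified), "rvec" (rotation vector, rad) and "tvec" (3), from world to camera coordinates, as OpenCV has them; the wrist camera has in their place "mount" (4x4, takes a point from camera to tool coordinates, whose origin is the TCP and whose axes are the flange's). Camera axes: x right, y down, z forward; pixel columns grow to the right and rows downward; lengths in m; the calibration is good to about 2 mm. A picture is of the moment at which its call begins: read the wrist's pose just before it. calibration takes no time and is no camera call.
- order.finish_job(): hands the job in; it is judged then, once.
Trained networks look in the newest picture that a camera, given by its name, has taken for a name from the list of things; names that differ only in an ending like _2 or _b are one class to them, and where a whole thing is asked for, a point or a joint stands for the part that bears it (a point fixed in the world has none). Each returns a list of dicts, best first, with "confidence" (0 to 1); they miss things now and then, are a little off and sometimes report something else, mostly with a low value. They report only what shows in the picture. A call takes as long as a camera call.
- viewer.search_frame(thing, camera): "pixel" ([row, column] in pixels, amid what is visible of it).
The state is a dict: "clock": time; "joint_pos": joint angles; "qvel": joint speeds; "effort": joint torques, N m; "tool_pos": TCP position; "tool_rot": TCP orientation; "wrist_force": force on the tool from outside, world axes, zero at the start; "wrist_torque": the same for the moment, N m; "gripper_width": opening from 0.0 (shut) to 1.0 (fully open); "gripper_force": force on a finger pad.
Only numpy, scipy, OpenCV 4.12 (cv2) and the standard library are available. Lean on these libraries where they do the work, as an engineer would, in place of code of your own. Each camera call takes 0.05 s, during which the arm holds its last target. There are 200 camera calls.

TASK

Clear the test slab for its next coat: sweep the three loose screw caps over its edges with the fingers, the two blue caps into the blue tray and the red cap into the red tray. Only push the caps along, never pick one up, and leave the small jar on the slab and everything else on the bench where it stands.

Things in the scene. Friction and masses are not known exactly. Their poses are not given: they have to be found in the camera images.
- slab: grey concrete test slab with a pale coat on top, 240 mm (its x) by 280 mm (its y), top 45 mm above the bench, level, fixed. Origin at the centre of its underside. The caps and the jar stand on it in four rows about 60 mm apart along its x (one thing to a row, order varies), each up to about 50 mm from the middle in y, so each row is free for a straight sweep along the slab's y to either tray.
- tray_red: red open-topped plastic tray, 250 x 110 x 40 mm outside (walls 4 mm), fixed to the bench along one of the slab's two 240 mm edges (at slab y = +140 or -140 mm; which one varies, the other tray takes the other edge), 2 mm gap, its rim 5 mm lower than the slab's top. Origin at the centre of its underside; x along its 250 mm length, y across, both parallel to the slab's axes.
- tray_blue: blue open-topped plastic tray, 250 x 110 x 40 mm outside (walls 4 mm), fixed to the bench along one of the slab's two 240 mm edges (at slab y = +140 or -140 mm; which one varies, the other tray takes the other edge), 2 mm gap, its rim 5 mm lower than the slab's top. Origin at the centre of its underside; x along its 250 mm length, y across, both parallel to the slab's axes.
- cap_blue1: blue screw cap, a blue plastic disc 40 mm in diameter and 22 mm high (15 g), at first lying flat on the slab, loose. Origin at its middle, 11 mm above its underside.
- cap_blue2: the other blue screw cap, a blue plastic disc 40 mm in diameter and 22 mm high (15 g), at first lying flat on the slab, loose. Origin at its middle, 11 mm above its underside.
- cap_red: red screw cap, a red plastic disc 40 mm in diameter and 22 mm high (15 g), at first lying flat on the slab, loose. Origin at its middle, 11 mm above its underside.
- jar: small white jar with a black lid, 36 mm in diameter, 45 mm high, 120 g, standing loose on the slab among the caps; to be left alone. Origin at the centre of its underside.
- primer: white bottle with a blue top, 72 mm in diameter, 190 mm high, standing loose on the bench left of the trays; to be left alone. Origin at the centre of its underside.
- cup: clear empty cup, 84 mm across the rim, 100 mm high, loose on the bench to the right; to be left alone. Origin at the centre of its underside.
- tub: white tub with a grey lid, 120 mm across, 94 mm high, loose on the bench to the right; to be left alone. Origin at the centre of its underside.

How it is judged:
At the end, for the whole second after the job is handed in: Both blue caps lie in the blue tray and the red cap in the red tray: each cap's middle is over its tray (within 125 mm along and 55 mm across from the tray's centre), lower than 50 mm above the bench, and at rest (under 30 mm/s); jar, bottle, cup and tub are within 20 mm of where they began (x of cap_blue1 in the frame of tray_blue between -0.125 and 0.125 m and y of cap_blue1 in the frame of tray_blue between -0.055 and 0.055 m and height (world z) of each of cap_blue1, cap_blue2, cap_red below 0.05 m and linear speed of each of cap_blue1, cap_blue2, cap_red below 0.03 m/s and x of cap_blue2 in the frame of tray_blue between -0.125 and 0.125 m and y of cap_blue2 in the frame of tray_blue between -0.055 and 0.055 m and x of cap_red in the frame of tray_red between -0.125 and 0.125 m and y of cap_red in the frame of tray_red between -0.055 and 0.055 m and distance of each of jar, primer, cup, tub from where it was at the start of the episode below 0.02 m); the robot touches nothing.
It fails at once if a cap is picked up (its middle rises above 72 mm over the bench; it is at 56 mm when lying on the slab) (height (world z) of any of cap_blue1, cap_blue2, cap_red above 0.072 m).
It fails at once if the jar on the slab is moved by more than 20 mm or tipped (distance of jar from where it was at the start of the episode above 0.02 m or angle between jar's own z axis and vertical above 0.35 rad).
It fails at once if the bottle, cup or tub is moved by more than 20 mm or tipped (distance of any of primer, cup, tub from where it was at the start of the episode above 0.02 m or angle between any of primer, cup, tub's own z axis and vertical above 0.35 rad).
It also fails if it takes over 53 s, if anything falls off the work surface, if the arm or the gripper's body presses on something with over 40 N, if the wrist force passes 120 N, or if a joint passes its speed limit or range.

## Working session

There is one attempt and no reset: what is moved stays moved. The work goes in short steps, Python scripts to look and compute and a tool call to move; the robot and the scene stay as the last step left them, time stands still between calls to the robot, and variables do not carry over. Pictures are saved under pics/ and viewed, at most 10 in all, crops included, and the job is handed in when it is done.

Besides the shell and the picture viewer there is one more tool, called after "Call:" as name(argument=value, ...) on one line, values as JSON. drive_tool: Moves the arm, as the interface text tells. Its arguments: {"type":"object","properties":{"steps":{"type":"array","items":{"type":"array","items":{"type":"number"}}},"force":{"type":"number"}},"required":["steps"]}

```bash
mkdir -p pics; cat > h.py <<'E'
import numpy as np, cv2
from rig import manip, viewer, order
def cam(n):
    c=viewer.calibration(n); K=np.array(c["intrinsics"],float); D=np.array(c["D"],float)
    if "rvec" in c:
        R=cv2.Rodrigues(np.array(c["rvec"],float))[0]; t=np.array(c["tvec"],float).ravel()
    else:
        s=manip.get_state(); M=np.array(c["mount"]); Rt=np.array(s["tool_rot"])
        Rc=Rt@M[:3,:3]; p=Rt@M[:3,3]+np.array(s["tool_pos"]); R=Rc.T; t=-R@p
    return K,D,R,t
def ray(C,px): # px=[row,col]
    K,D,R,t=C
    u=cv2.undistortPoints(np.array([[[px[1],px[0]]]],float),K,D)[0,0]
    d=R.T@np.array([u[0],u[1],1]); return -R.T@t, d/np.linalg.norm(d)
def onplane(C,px,z):
    o,d=ray(C,px); return o+d*(z-o[2])/d[2]
def tri(C1,p1,C2,p2):
    o1,d1=ray(C1,p1);o2,d2=ray(C2,p2)
    s=np.linalg.lstsq(np.c_[d1,-d2],o2-o1,rcond=None)[0]
    a=o1+s[0]*d1;b=o2+s[1]*d2
    return (a+b)/2,np.linalg.norm(a-b)
E
python3 - <<'E'
from h import *
np.set_printoptions(precision=4,suppress=True)
s=manip.get_state(); print(s["clock"],s["tool_pos"],s["tool_rot"])
for n in ("top","side"):
    im=viewer.read_camera(n); cv2.imwrite(f"pics/{n}0.png",im[:,:,::-1])
    C=cam(n); print(n,"pos",-C[2].T@C[3],"fwd",C[2][2])
    for th in ("cap_blue1","cap_red","jar","tray_red","tray_blue","slab","primer","cup","tub"):
        print(n,th,[(np.round(d["pixel"],1).tolist(),round(d["confidence"],2),onplane(C,d["pixel"],.067)[:2].round(3).tolist()) for d in viewer.search_frame(th,n)][:4])
E
```

```text
0.0 [0.1667 0.6534 0.1982] [[-0.969   0.2472 -0.0004]
 [ 0.2472  0.969  -0.0019]
 [-0.0001 -0.002  -1.    ]]
top pos [0.4444 0.029  1.2286] fwd [ 0.0857 -0.0216 -0.9961]
top cap_blue1 [([219.5, 321.2], 0.73, [0.493, 0.018]), ([176.2, 320.2], 0.68, [0.613, 0.024]), ([236.4, 299.1], 0.37, [0.445, 0.077])]
top cap_red [([235.5, 295.9], 0.43, [0.447, 0.086])]
top jar [([192.6, 305.0], 0.47, [0.566, 0.064])]
top tray_red [([196.2, 257.5], 0.64, [0.553, 0.195])]
top tray_blue [([219.9, 392.5], 0.61, [0.496, -0.179])]
top slab [([207.8, 325.3], 0.76, [0.525, 0.007])]
top primer [([203.3, 151.2], 0.8, [0.526, 0.488]), ([221.7, 392.0], 0.24, [0.491, -0.178])]
top cup [([234.2, 498.6], 0.82, [0.463, -0.479]), ([236.1, 295.2], 0.47, [0.446, 0.088])]
top tub [([190.5, 505.4], 0.87, [0.587, -0.501])]
side pos [ 0.1876 -0.7221  0.8475] fwd [ 0.3003  0.6517 -0.6965]
side cap_blue1 [([184.1, 347.8], 0.65, [0.611, 0.018]), ([179.0, 328.6], 0.65, [0.568, 0.066]), ([198.9, 311.2], 0.62, [0.481, 0.008])]
side cap_red [([191.3, 288.1], 0.67, [0.43, 0.07])]
side jar [([180.3, 330.7], 0.54, [0.571, 0.058])]
side tray_red [([160.3, 304.5], 0.64, [0.536, 0.188])]
side tray_blue []
side slab [([209.7, 324.6], 0.64, [0.498, -0.05])]
side primer [([117.0, 270.9], 0.76, [0.525, 0.497]), ([200.2, 313.8], 0.42, [0.486, -0.0])]
side cup [([342.8, 395.8], 0.97, [0.465, -0.478])]
side tub [([329.7, 444.0], 0.82, [0.578, -0.501])]
```

```bash
python3 - <<'E'
import cv2
t=cv2.imread("pics/top0.png")[130:290,215:435]; cv2.imwrite("pics/top0c.png",cv2.resize(t,None,fx=3.5,fy=3.5,interpolation=cv2.INTER_CUBIC))
E
```

```text
(no output)
```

View pics/top0c.png

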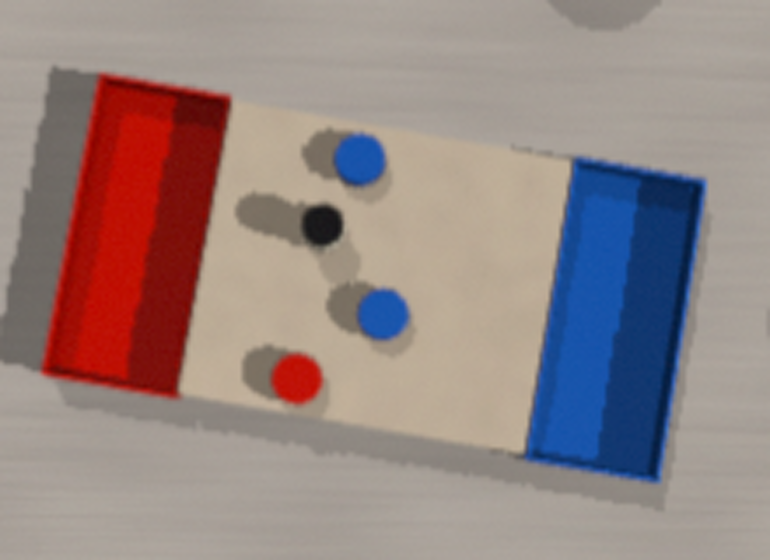

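View pics/side0.png

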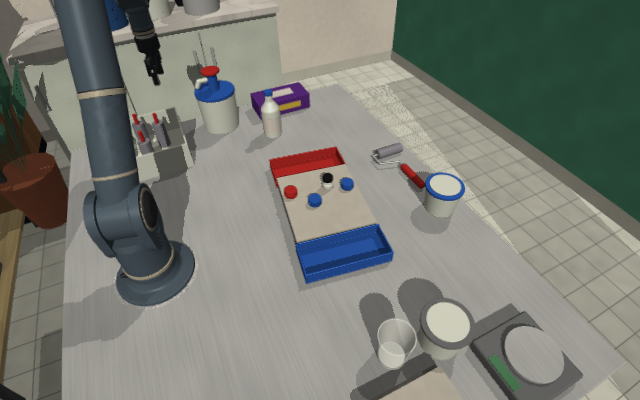

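The top crop shows the red tray on the left (+y) and the blue tray on the right (-y). Crop pixels (column, row): far blue cap (359,159), jar lid (322,225), near blue cap (382,314), red cap (297,378). The slab is turned about 9°. The side view agrees, with caps at (347,184), (315,200), (290,191) and the jar at (328,180).

```bash
python3 - <<'E'
from h import *
np.set_printoptions(precision=4,suppress=True)
T=cam("top");S=cam("side")
def blob(n,seed,kind,r=11):
    im=cv2.imread(f"pics/{n}0.png"); h=cv2.cvtColor(im,cv2.COLOR_BGR2HSV)
    H,Sa,V=cv2.split(h)
    m={"b":(abs(H.astype(int)-108)<15)&(Sa>130),"r":((H<8)|(H>172))&(Sa>150),"k":V<70}[kind]
    w=np.zeros_like(m);c,q=seed;w[q-r:q+r+1,c-r:c+r+1]=1
    n,_,st,ce=cv2.connectedComponentsWithStats((m&w).astype(np.uint8))
    i=1+st[1:,4].argmax(); return ce[i][::-1],st[i,4]
for nm,a,b,k in (("blueF",(318,175),(347,184),"b"),("blueN",(324,220),(315,200),"b"),("red",(300,238),(290,191),"r"),("jar",(307,194),(328,178),"k")):
    (p,n1),(q,n2)=blob("top",a,k),blob("side",b,k); X,e=tri(T,p,S,q)
    print(nm,p,n1,q,n2,"tri",X,"gap",e, "top@z",onplane(T,p,.066 if k!='k' else .09))
pc=np.array([(229,97),(180,396),(573,158),(527,457)])/3.5
P=[onplane(T,(130+r,215+c),z)[:2] for (c,r),z in zip(pc,(.045,)*4)]
P=np.array(P); print(P); print("centre",P.mean(0),"x lens",np.linalg.norm(P[0]-P[1]),np.linalg.norm(P[2]-P[3]),"ylen",np.linalg.norm(P[0]-P[2]),np.linalg.norm(P[1]-P[3]))
for a,b in ((0,1),(2,3)): d=P[a]-P[b]; print("xang",np.degrees(np.arctan2(d[1],d[0])))
for a,b in ((0,2),(1,3)): d=P[a]-P[b]; print("yang-90",np.degrees(np.arctan2(d[1],d[0]))-90)
E
```

```text
blueF [175.2143 317.3896] 154 [183.7023 346.5115] 131 tri [0.6159 0.0318 0.0555] gap 0.0023871582939584673 top@z [0.6154 0.0314 0.066 ]
blueN [219.3667 323.8867] 150 [199.8794 314.2979] 141 tri [0.493  0.0106 0.0557] gap 0.001919890042084086 top@z [0.4934 0.0104 0.066 ]
red [237.7107 299.3648] 159 [191.7226 290.2847] 137 tri [0.4405 0.0771 0.0552] gap 0.0020839553797784268 top@z [0.4416 0.0764 0.066 ]
jar [193.9505 306.5842] 101 [177.5632 327.0575] 87 tri [0.5601 0.0598 0.0813] gap 0.001648867467310431 top@z [0.56   0.0592 0.09  ]
[[ 0.6658  0.1373]
 [ 0.4242  0.1684]
 [ 0.6234 -0.1424]
 [ 0.3822 -0.1088]]
centre [0.5239 0.0136] x lens 0.24357407505292158 0.24356045002414747 ylen 0.2829171781989416 0.28038010975174193
xang -7.329769511747132
xang -7.926614623480926
yang-90 -8.60670993861774
yang-90 -8.61278044710339
```

Call:
drive_tool(steps=[[0,0,7,0,0,-25,-0.53],[0,0,7,0,0,-25,-0.53],[0,0,7,0,0,0,-0.53],[0,0,7,0,0,0,-0.53],[0,0,7,0,0,0,-0.53],[0,0,7,0,0,0,-0.53],[0,0,7,0,0,0,-0.53],[0,0,7,0,0,0,-0.53],[0,0,7,0,0,0,-0.53],[0,0,7,0,0,0,-0.53]])

```text
clock: 1.83
tool_pos: [0.1668, 0.6541, 0.2493]
tool_rot: [[-0.093, 0.996, -0.0], [0.996, 0.093, 0.0], [0.0, -0.0, -1.0]]
wrist_force: [0.3, 0.1, -0.4]
gripper_width: 0.233
gripper_force: 0.0
```

Call:
drive_tool(steps=[[0,0,7,0,0,0,-0.53],[0,0,6.8,0,0,0,-0.53],[0,0,0,0,0,0,-0.53]])

```text
clock: 2.08
tool_pos: [0.1667, 0.6541, 0.2492]
tool_rot: [[0.143, 0.99, 0.0], [0.99, -0.143, -0.0], [-0.0, 0.0, -1.0]]
wrist_force: [0.4, -0.9, 0.3]
gripper_width: 0.24
gripper_force: 0.0
```

```bash
cat > plan.py <<'E'
from h import *
import sys
np.set_printoptions(precision=4,suppress=True)
s=manip.get_state();R=np.array(s["tool_rot"]);p=np.array(s["tool_pos"])
print("t",s["clock"],"p",p,"yaw toolx",np.degrees(np.arctan2(R[1,0],R[0,0])),"tilt",R[:,2],"w",s["gripper_width"],"q",np.array(s["joint_pos"]))
ey=np.array([.141,.990]);caps={"F":(.6159,.0318),"N":(.493,.0106),"R":(.4405,.0771)}
for k,c in caps.items():
    t=np.r_[np.array(c)+ey*(.047 if k!="R" else -.047),.12]
    print(k,"shift mm",R.T@(t-p)*1000)
E
python3 plan.py; python3 -c "
from h import *
S=cam('side')
for px in ((125,217),(150,165),(130,271),(175,195)): print(px,onplane(S,px,0))"
```

```text
t 2.0833 p [0.1667 0.6541 0.2492] yaw toolx 81.79208844487583 tilt [ 0.0003 -0.0001 -1.    ] w 0.2399259257295008 q [-1.5592  0.4377  0.2551  1.4838 -0.1133  1.2346 -1.433 ]
F shift mm [-504.7853  533.3507  129.3491]
N shift mm [-543.3141  414.7363  129.3187]
R shift mm [-578.9894  353.4477  129.3034]
(125, 217) [0.33005625 0.64748433 0.        ]
(150, 165) [0.10474095 0.56904841 0.        ]
(130, 271) [0.52115855 0.50825894 0.        ]
(175, 195) [0.18282571 0.3648569  0.        ]
```

Call:
drive_tool(steps=[[0,0,0,-25,27,0,-0.53],[0,0,0,-25,27,0,-0.53],[0,0,0,-25,27,0,-0.53],[0,0,0,-25,27,0,-0.53],[0,0,0,-25,27,0,-0.53],[0,0,0,-25,27,0,-0.53],[0,0,0,-25,27,0,-0.53],[0,0,0,-25,27,0,-0.53],[0,0,0,-25,27,0,-0.53],[0,0,0,-25,27,0,-0.53]])

```text
clock: 2.92
tool_pos: [0.3997, 0.367, 0.2496]
tool_rot: [[0.137, 0.991, 0.0], [0.991, -0.137, 0.001], [0.001, 0.0, -1.0]]
wrist_force: [-0.4, 0.9, -0.8]
gripper_width: 0.234
gripper_force: 0.0
```

Call:
drive_tool(steps=[[0,0,0,-25,27,0,-0.53],[0,0,0,-25,27,0,-0.53],[0,0,0,-25,27,0,-0.53],[0,0,0,-25,27,0,-0.53],[0,0,0,-25,27,0,-0.53],[0,0,0,-25,27,5,-0.53],[0,0,0,-25,27,20,-0.53],[0,0,0,-25,27,20,-0.53],[0,0,0,-25,27,20,-0.53],[0,0,0,-20,20,20,-0.53]])

```text
clock: 3.75
tool_pos: [0.6261, 0.0864, 0.1639]
tool_rot: [[0.139, 0.99, 0.001], [0.99, -0.139, -0.001], [-0.0, 0.002, -1.0]]
wrist_force: [0.5, 0.0, 0.2]
gripper_width: 0.234
gripper_force: 0.0
```

```bash
python3 plan.py; python3 -c "
from h import *
im=viewer.read_camera('wrist'); cv2.imwrite('pics/w1.png',im[:,:,::-1])
C=cam('wrist')
for th in ('cap_blue1','jar','cap_red'):
  print(th,[(d['pixel'],round(d['confidence'],2),onplane(C,d['pixel'],.06).round(3)) for d in viewer.search_frame(th,'wrist')])"
```

```text
t 3.75 p [0.6261 0.0864 0.1639] yaw toolx 81.98510327028852 tilt [ 0.0015 -0.0007 -1.    ] w 0.2340766688754034 q [-0.5832  0.4625  0.5259  1.7068 -0.2616  1.0414 -0.11  ]
F shift mm [-8.5038 -2.4388 43.88  ]
N shift mm [ -46.6327 -121.1823   43.7105]
R shift mm [ -82.1014 -182.5907   43.6298]
cap_blue1 [([241.7, 315.8], 0.97, array([0.615, 0.026, 0.06 ])), ([268.5, 204.5], 0.62, array([0.493, 0.013, 0.06 ]))]
jar [([227.3, 256.0], 0.84, array([0.557, 0.051, 0.06 ])), ([271.0, 206.2], 0.65, array([0.494, 0.01 , 0.06 ]))]
cap_red [([220.6, 136.0], 0.88, array([0.439, 0.077, 0.06 ]))]
```

View pics/w1.png

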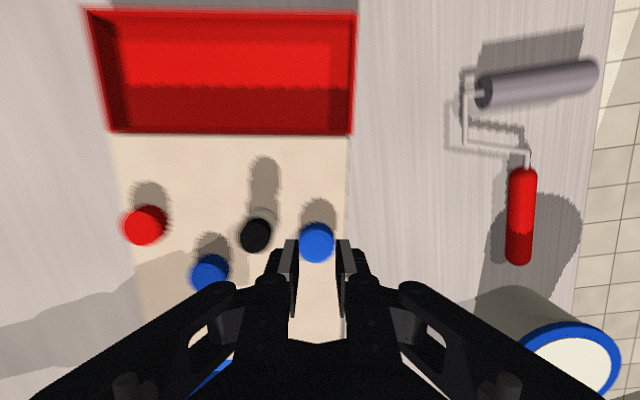

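The wrist view shows both fingers (about (285,260) and (347,260)) lined up behind the far blue cap (316,242), with the jar clear at (256,235). Now I descend behind the cap and sweep toward -y.

Call:
drive_tool(steps=[[0,0,0,0,-2,25,-0.53],[0,0,0,0,0,25,-0.53],[0,0,0,0,0,25,-0.53],[0,0,0,0,0,20,-0.53],[0,0,0,0,0,12,-0.53],[0,0,0,0,0,6,-0.53],[0,0,0,0,0,0,-0.53]])

```text
clock: 4.53
tool_pos: [0.6218, 0.0908, 0.0511]
tool_rot: [[0.139, 0.99, -0.001], [0.99, -0.139, 0.001], [0.0, -0.001, -1.0]]
wrist_force: [0.3, -0.6, 0.5]
gripper_width: 0.237
gripper_force: 0.0
```

```bash
python3 plan.py|head -2; python3 -c "
from h import *
im=viewer.read_camera('side'); cv2.imwrite('pics/s1.png',cv2.resize(im[130:260,240:420,::-1],None,fx=4,fy=4,interpolation=cv2.INTER_CUBIC))"
```

```text
t 4.5333 p [0.6218 0.0908 0.0511] yaw toolx 82.02682188125621 tilt [-0.001   0.0005 -1.    ] w 0.2367241393918294 q [-0.5432  0.5858  0.4646  1.803  -0.342   0.8338 -0.0518]
F shift mm [-12.2704   2.3709 -68.8659]
```

View pics/s1.png

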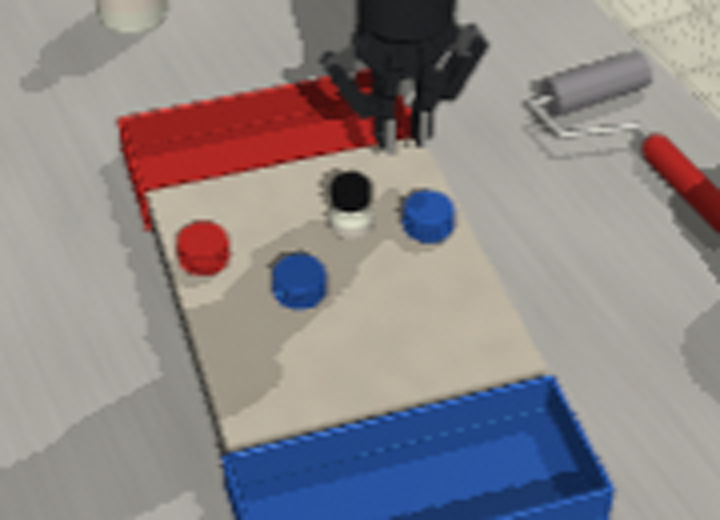

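```bash
python3 -c "
from h import *
C=cam('side');s=manip.get_state();p=np.array(s['tool_pos']);R=np.array(s['tool_rot'])
for o in ([0,0,0],[0,.012,0],[0,-.012,0],[0,0,-.03],[.011,.012,0],[-.011,.012,0]):
  q=cv2.projectPoints((p+R@np.array(o))[None],cv2.Rodrigues(C[2])[0],C[3],C[0],C[1])[0].ravel()
  print(o,(q-[240,130])*4)
for P in ([.6658,.1373,.045],[.6159,.0318,.056]):
  print(P,(cv2.projectPoints(np.array([P]),cv2.Rodrigues(C[2])[0],C[3],C[0],C[1])[0].ravel()-[240,130])*4)"
```

```text
[0, 0, 0] [401.31286168 172.19183409]
[0, 0.012, 0] [414.97117089 169.21437916]
[0, -0.012, 0] [387.59609696 175.18290204]
[0, 0, -0.03] [401.94200339 144.2809269 ]
[0.011, 0.012, 0] [410.5322824  161.03979506]
[-0.011, 0.012, 0] [419.46530149 177.49196603]
[0.6658, 0.1373, 0.045] [420.78078597 132.11573513]
[0.6159, 0.0318, 0.056] [427.61916768 214.13338722]
```

```bash
python3 -c "
from h import *
im=viewer.read_camera('side'); cv2.imwrite('pics/s2.png',cv2.resize(im[145:195,315:365,::-1],None,fx=11,fy=11,interpolation=cv2.INTER_CUBIC))"
```

```text
(no output)
```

View pics/s2.png

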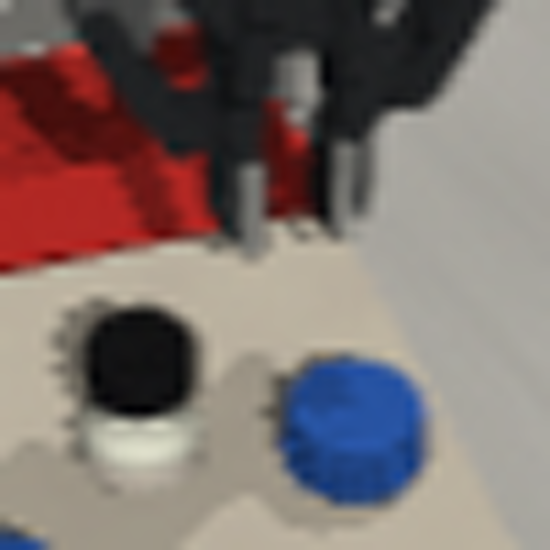

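```bash
python3 -c "
from h import *
c=viewer.calibration('wrist');M=np.array(c['mount']);K=np.array(c['intrinsics']);D=np.array(c['D']);np.set_printoptions(precision=4,suppress=True);print(M)
Mi=np.linalg.inv(M);rv=cv2.Rodrigues(Mi[:3,:3])[0]
for r in (0,.01,.02,.03): print(r,cv2.projectPoints(np.array([[x,y,-r] for x in(-.011,.011) for y in (-.01,.01)]),rv,Mi[:3,3],K,D)[0].round(0).reshape(-1,2).tolist())
im=viewer.read_camera('top'); p=np.array(manip.get_state()['tool_pos']);C=cam('top')
q=cv2.projectPoints(p[None],cv2.Rodrigues(C[2])[0],C[3],C[0],C[1])[0].ravel();print(q)
im=viewer.read_camera('wrist');cv2.imwrite('pics/w2.png',cv2.resize(im[200:400,200:440,::-1],None,fx=3,fy=3))"
```

```text
[[-0.0011 -0.9575 -0.2883  0.0729]
 [ 1.     -0.0011 -0.0003 -0.0013]
 [-0.     -0.2883  0.9575 -0.1742]
 [ 0.      0.      0.      1.    ]]
0 [[304.0, 247.0], [334.0, 247.0], [303.0, 215.0], [334.0, 215.0]]
0.01 [[303.0, 254.0], [335.0, 254.0], [303.0, 221.0], [335.0, 221.0]]
0.02 [[302.0, 261.0], [336.0, 261.0], [302.0, 227.0], [336.0, 227.0]]
0.03 [[301.0, 270.0], [337.0, 270.0], [301.0, 234.0], [338.0, 234.0]]
[296.5438 172.5105]
```

View pics/w2.png

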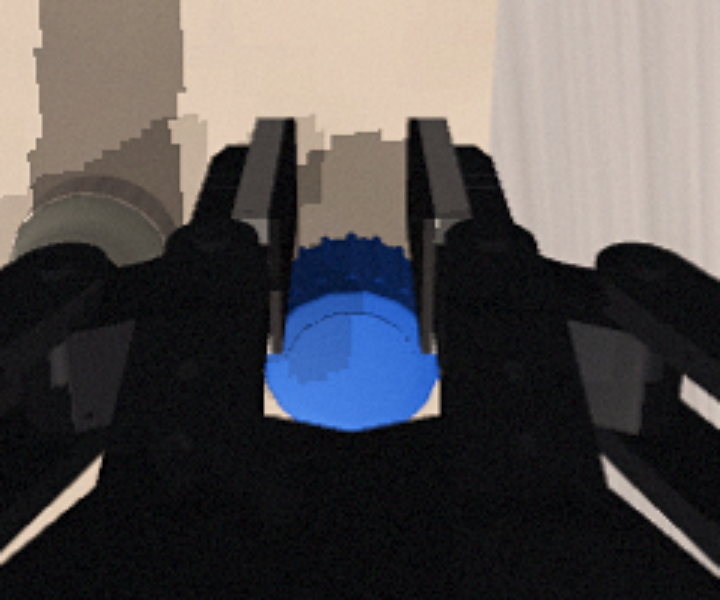

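The wrist and side views both put the finger tips about 25–30 mm behind the stated TCP at this opening, so they are still above the cap. I'll descend in small steps and watch the force.

Call:
drive_tool(steps=[[0,0,0,0,0,2,-0.53],[0,0,0,0,0,2,-0.53],[0,0,0,0,0,1,-0.53],[0,0,0,0,0,0,-0.53]])

```text
clock: 5.07
tool_pos: [0.6221, 0.0895, 0.0463]
tool_rot: [[0.141, 0.99, -0.0], [0.99, -0.141, 0.0], [0.0, -0.0, -1.0]]
wrist_force: [0.2, -0.5, 1.0]
gripper_width: 0.237
gripper_force: 0.0
```

Call:
drive_tool(steps=[[0,0,0,0,0,1,-0.53],[0,0,0,0,0,1,-0.53],[0,0,0,0,0,0,-0.53]])

```text
clock: 5.32
tool_pos: [0.6222, 0.0895, 0.0442]
tool_rot: [[0.141, 0.99, -0.0], [0.99, -0.141, -0.0], [-0.0, -0.0, -1.0]]
wrist_force: [-0.4, 0.0, -0.4]
gripper_width: 0.232
gripper_force: 0.0
```

```bash
python3 -c "
from h import *
im=viewer.read_camera('side'); cv2.imwrite('pics/s3.png',cv2.resize(im[145:195,315:365,::-1],None,fx=11,fy=11,interpolation=cv2.INTER_CUBIC));print(manip.get_state())"
```

```text
{'clock': 5.3667, 'joint_pos': array([-0.53862379,  0.59471117,  0.46103116,  1.80684437, -0.347527  ,
        0.82118852, -0.04783907]), 'qvel': array([ 0.0009676 , -0.00229452,  0.00064491, -0.00139799, -0.0002226 ,
        0.00013242, -0.00067484]), 'effort': array([ 1.03376264e-02, -4.87167192e+01,  6.92756206e+00, -1.79993266e+01,
        7.09201471e-03, -2.80004067e-03,  1.59638443e-03]), 'tool_pos': array([0.62220745, 0.08951214, 0.04432659]), 'tool_rot': array([[ 1.41126319e-01,  9.89991551e-01, -3.00493487e-04],
       [ 9.89991596e-01, -1.41126327e-01, -6.38850384e-06],
       [-4.87321071e-05, -2.96584441e-04, -9.99999955e-01]]), 'wrist_force': array([ 0.2576407 , -1.14152908,  0.31119133]), 'wrist_torque': array([-0.01708769, -0.01715093, -0.01427751]), 'gripper_force': 0.0, 'gripper_width': 0.23555080592722216}
```

View pics/s3.png

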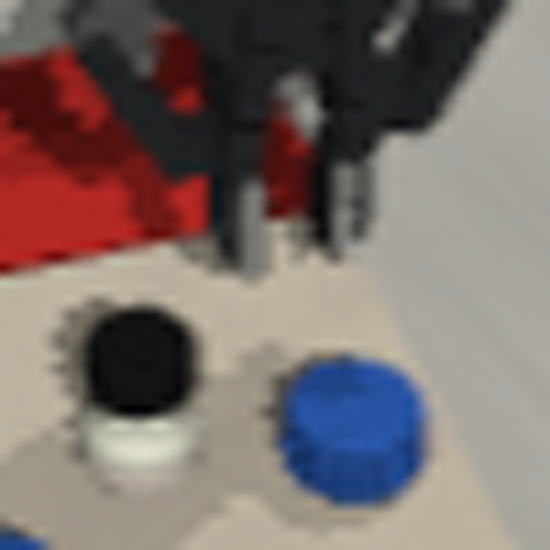

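The tips are still about 16–18 mm above the slab (left tip at (252,272) in the crop), with no contact force. I'll go down another 12 mm, carefully.

Call:
drive_tool(steps=[[0,0,0,0,0,2,-0.53],[0,0,0,0,0,2,-0.53],[0,0,0,0,0,2,-0.53],[0,0,0,0,0,1,-0.53],[0,0,0,0,0,0,-0.53]])

```text
clock: 5.78
tool_pos: [0.622, 0.0896, 0.0371]
tool_rot: [[0.141, 0.99, -0.001], [0.99, -0.141, -0.0], [-0.0, -0.001, -1.0]]
wrist_force: [0.7, 0.6, -0.4]
gripper_width: 0.24
gripper_force: 0.0
```

Call:
drive_tool(steps=[[0,0,0,0,0,1,-0.53],[0,0,0,0,0,1,-0.53],[0,0,0,0,0,1,-0.53],[0,0,0,0,0,1,-0.53],[0,0,0,0,0,0,-0.53]])

```text
clock: 6.2
tool_pos: [0.6222, 0.0896, 0.0333]
tool_rot: [[0.141, 0.99, -0.0], [0.99, -0.141, 0.0], [-0.0, -0.0, -1.0]]
wrist_force: [0.3, -0.0, 0.8]
gripper_width: 0.235
gripper_force: 0.0
```

```bash
python3 -c "
from h import *
im=viewer.read_camera('side'); cv2.imwrite('pics/s4.png',cv2.resize(im[145:195,315:365,::-1],None,fx=11,fy=11,interpolation=cv2.INTER_CUBIC));s=manip.get_state();print(s['tool_pos'],s['wrist_force'])"
```

```text
[0.62216936 0.08955617 0.03333195] [ 0.78489598 -0.47928685  0.52048253]
```

View pics/s4.png

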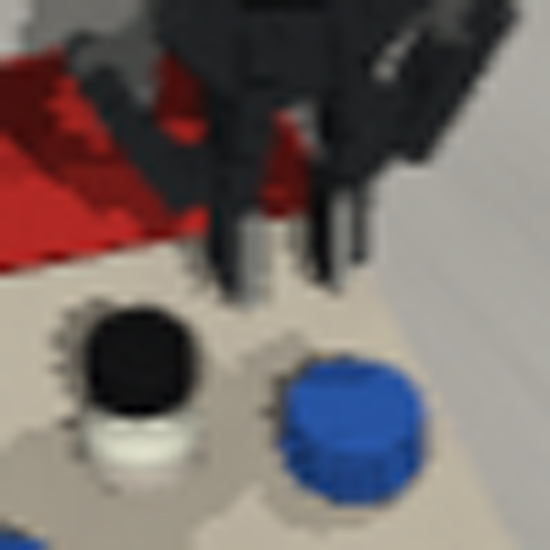

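The tips now stand about 8–10 mm above the slab (crop (243,300) and (335,290)), which overlaps the cap's height. I lower 2 mm more, nudge away from the jar and sweep.

Call:
drive_tool(steps=[[0,0,0,0,2,1,-0.53],[0,0,0,0,2,1,-0.53],[0,0,0,-8,0,0,-0.53],[0,0,0,-10,0,0,-0.53],[0,0,0,-10,0,0,-0.53],[0,0,0,-10,0,0,-0.53],[0,0,0,-12,0,0,-0.53],[0,0,0,-12,0,0,-0.53],[0,0,0,-12,0,0,-0.53],[0,0,0,-6,0,0,-0.53]])

```text
clock: 7.08
tool_pos: [0.6145, 0.0067, 0.0317]
tool_rot: [[0.144, 0.99, -0.0], [0.99, -0.144, -0.001], [-0.001, 0.0, -1.0]]
wrist_force: [0.3, -0.6, 0.1]
gripper_width: 0.232
gripper_force: 0.0
```

```bash
cat > look.py <<'E'
from h import *
np.set_printoptions(precision=4,suppress=True)
s=manip.get_state();c0=np.array([.524,.0136]);B=np.array([[.990,-.141],[.141,.990]])
sl=lambda X:(B@(np.array(X[:2])-c0)).round(4).tolist()
R=np.array(s["tool_rot"]);print("t",s["clock"],"tcp",s["tool_pos"],"slab",sl(s["tool_pos"]),"F",s["wrist_force"],"yaw",np.degrees(np.arctan2(R[1,0],R[0,0])))
for n in ("top","side"):
    im=viewer.read_camera(n); C=cam(n); H,Sa,V=cv2.split(cv2.cvtColor(im,cv2.COLOR_RGB2HSV))
    for nm,m,z in (("blue",(abs(H.astype(int)-108)<15)&(Sa>130),.06),("red",((H<8)|(H>172))&(Sa>150),.06),("black",V<60,.09)):
        k,_,st,ce=cv2.connectedComponentsWithStats(m.astype(np.uint8))
        print(n,nm,[(int(st[i,4]),sl(onplane(C,ce[i][::-1],z))) for i in range(1,k) if 30<st[i,4]<250 and abs(np.array(sl(onplane(C,ce[i][::-1],z)))).max()<.26])
    for th in ("cap_blue1","cap_red","jar"):
        print(n,th,[(round(d["confidence"],2),sl(onplane(C,d["pixel"],.06))) for d in viewer.search_frame(th,n)])
E
python3 look.py
```

```text
t 7.0833 tcp [0.6145 0.0067 0.0317] slab [0.0906, 0.0059] F [ 0.2622 -0.6102  0.0542] yaw 81.7218144442786
top blue []
top red []
top black [(38, [0.1567, 0.0704])]
top cap_blue1 []
top cap_red []
top jar [(0.53, [-0.0071, 0.1993])]
side blue [(137, [0.0887, -0.0273]), (141, [-0.0323, -0.0114])]
side red [(136, [-0.0933, 0.0464])]
side black [(82, [0.0259, 0.0413])]
side cap_blue1 [(0.63, [0.0952, -0.0285]), (0.52, [-0.0351, -0.0124])]
side cap_red [(0.58, [-0.096, 0.0449])]
side jar [(0.52, [0.0437, 0.0628])]
```

The cap moves in front of the fingers and the jar hasn't moved. I'll continue the sweep over the edge.

Call:
drive_tool(steps=[[0,0,0,-10,0,0,-0.53],[0,0,0,-13,0,0,-0.53],[0,0,0,-13,0,0,-0.53],[0,0,0,-13,0,0,-0.53],[0,0,0,-13,0,0,-0.53],[0,0,0,-13,0,0,-0.53],[0,0,0,-13,0,0,-0.53],[0,0,0,-13,0,0,-0.53],[0,0,0,-13,0,0,-0.53],[0,0,0,-12,0,0,-0.53]])

```text
clock: 8.32
tool_pos: [0.5969, -0.1166, 0.0315]
tool_rot: [[0.142, 0.99, 0.0], [0.99, -0.142, -0.0], [-0.0, 0.0, -1.0]]
wrist_force: [-0.7, -0.3, -0.3]
gripper_width: 0.23
gripper_force: 0.0
```

Call:
drive_tool(steps=[[0,0,0,-12,0,0,-0.53],[0,0,0,-12,0,0,-0.53],[0,0,0,-6,0,0,-0.53],[0,0,0,0,0,0,-0.53],[0,0,0,0,0,0,-0.53]])

```text
clock: 8.73
tool_pos: [0.593, -0.1447, 0.0314]
tool_rot: [[0.141, 0.99, -0.0], [0.99, -0.141, 0.0], [0.0, -0.0, -1.0]]
wrist_force: [-0.4, 0.3, -0.1]
gripper_width: 0.234
gripper_force: 0.0
```

```bash
python3 look.py; python3 plan.py
```

```text
t 8.7333 tcp [ 0.593  -0.1447  0.0314] slab [0.0906, -0.147] F [-0.3602  0.2745 -0.1012] yaw 81.86544872637637
top blue [(150, [-0.0296, -0.0075])]
top red [(160, [-0.0904, 0.0508])]
top black [(85, [0.1687, -0.1396]), (92, [0.0292, 0.0505])]
top cap_blue1 [(0.67, [-0.0257, -0.0024])]
top cap_red [(0.56, [-0.0862, 0.0567])]
top jar [(0.55, [0.0304, 0.0576])]
side blue [(141, [-0.0323, -0.0114])]
side red [(136, [-0.0933, 0.0464])]
side black [(56, [0.1679, 0.091]), (79, [0.0253, 0.0411])]
side cap_blue1 [(0.63, [-0.0391, -0.0152]), (0.59, [0.0747, -0.2381])]
side cap_red [(0.45, [-0.1011, 0.0381]), (0.19, [-0.0267, -0.2148])]
side jar [(0.68, [0.0385, 0.0604])]
t 9.1333 p [ 0.5931 -0.1441  0.0315] yaw toolx 81.93218750711294 tilt [-0.      0.0002 -1.    ] w 0.23715618007875866 q [-0.1574  0.5865  0.4504  1.8587 -0.3518  0.7753  0.3411]
F shift mm [224.4227  -2.0671 -88.4925]
N shift mm [ 186.1841 -120.7754  -88.4957]
R shift mm [ 150.6588 -182.151   -88.5009]
```

The far blue cap is in the blue tray: the side view puts it near slab y -0.196, and it is gone from the slab. Next, the near blue cap.

Call:
drive_tool(steps=[[0,0,0,0,0,-20,-0.53],[0,0,0,0,0,-30,-0.53],[0,0,0,0,0,-30,-0.53],[0,0,0,0,0,-20,-0.53],[0,0,0,28,-18,0,-0.53],[0,0,0,28,-18,0,-0.53],[0,0,0,28,-18,0,-0.53],[0,0,0,28,-18,0,-0.53],[0,0,0,28,-18,0,-0.53],[0,0,0,28,-18,0,-0.53]])

```text
clock: 9.97
tool_pos: [0.5088, 0.0383, 0.1316]
tool_rot: [[0.141, 0.99, 0.0], [0.99, -0.141, 0.0], [0.0, 0.0, -1.0]]
wrist_force: [0.4, 1.4, 0.1]
gripper_width: 0.233
gripper_force: 0.0
```

Call:
drive_tool(steps=[[0,0,0,26,-16,0,-0.53],[0,0,0,0,0,0,-0.53],[0,0,0,0,0,0,-0.53]])

```text
clock: 10.22
tool_pos: [0.497, 0.0669, 0.1316]
tool_rot: [[0.137, 0.991, -0.0], [0.991, -0.137, 0.001], [0.001, -0.0, -1.0]]
wrist_force: [-0.2, 0.2, -0.0]
gripper_width: 0.236
gripper_force: 0.0
```

```bash
python3 plan.py; python3 look.py|head -1
```

```text
t 10.2167 p [0.497  0.0669 0.1316] yaw toolx 82.14484111096435 tilt [-0.      0.0007 -1.    ] w 0.23593339551946804 q [-0.6243  0.2798  0.4893  2.0351 -0.1723  0.8653 -0.176 ]
F shift mm [ 28.4902 122.7678  11.5799]
N shift mm [-9.3075  3.9184 11.5675]
R shift mm [-44.6049 -57.5887  11.5501]
t 10.2167 tcp [0.497  0.0669 0.1316] slab [-0.0342, 0.0489] F [-0.1768  0.2428 -0.027 ] yaw 82.14484111096435
```

Slab x is -34 mm against the cap's -30 mm. I shift +1, descend 100 mm and sweep.

Call:
drive_tool(steps=[[0,0,0,0,1,25,-0.53],[0,0,0,0,0,30,-0.53],[0,0,0,0,0,25,-0.53],[0,0,0,0,0,14,-0.53],[0,0,0,0,0,6,-0.53],[0,0,0,0,0,0,-0.53],[0,0,0,-8,0,0,-0.53],[0,0,0,-10,0,0,-0.53],[0,0,0,-10,0,0,-0.53],[0,0,0,-12,0,0,-0.53]])

```text
clock: 11.45
tool_pos: [0.4934, 0.024, 0.0324]
tool_rot: [[0.141, 0.99, 0.002], [0.99, -0.141, 0.001], [0.001, 0.002, -1.0]]
wrist_force: [-0.1, 0.6, 0.2]
gripper_width: 0.238
gripper_force: 0.2
```

Call:
drive_tool(steps=[[0,0,0,-13,0,0,-0.53],[0,0,0,-13,0,0,-0.53],[0,0,0,-13,0,0,-0.53],[0,0,0,-13,0,0,-0.53],[0,0,0,-13,0,0,-0.53],[0,0,0,-13,0,0,-0.53],[0,0,0,-13,0,0,-0.53],[0,0,0,-13,0,0,-0.53],[0,0,0,-12,0,0,-0.53],[0,0,0,-12,0,0,-0.53]])

```text
clock: 12.28
tool_pos: [0.4747, -0.1034, 0.0323]
tool_rot: [[0.143, 0.99, 0.001], [0.99, -0.143, 0.0], [0.0, 0.001, -1.0]]
wrist_force: [1.0, 0.1, 0.1]
gripper_width: 0.237
gripper_force: 0.0
```

```bash
python3 look.py
```

```text
t 12.2833 tcp [ 0.4747 -0.1034  0.0323] slab [-0.0323, -0.1227] F [1.0355 0.058  0.1123] yaw 81.8044645231534
top blue []
top red [(161, [-0.0904, 0.0507])]
top black [(97, [0.0287, 0.0503]), (85, [0.0013, -0.1046])]
top cap_blue1 [(0.73, [0.0838, -0.188])]
top cap_red [(0.7, [-0.087, 0.0585])]
top jar [(0.68, [0.0285, 0.0536])]
side blue []
side red [(32, [0.1062, 0.1421]), (136, [-0.0933, 0.0464])]
side black [(33, [-0.0031, 0.1242])]
side cap_blue1 [(0.52, [0.0749, -0.2271]), (0.5, [-0.0469, -0.2114])]
side cap_red [(0.61, [-0.1024, 0.0404])]
side jar [(0.62, [-0.0516, -0.2223])]
```

Call:
drive_tool(steps=[[0,0,0,-10,0,0,-0.53],[0,0,0,-10,0,0,-0.53],[0,0,0,-5,0,0,-0.53],[0,0,0,0,0,0,-0.53],[0,0,0,0,0,0,-0.53],[0,0,0,0,0,-20,-0.53],[0,0,0,0,0,-30,-0.53],[0,0,0,0,0,-30,-0.53],[0,0,0,0,0,-20,-0.53],[0,0,0,0,0,0,-0.53]])

```text
clock: 13.52
tool_pos: [0.4744, -0.1268, 0.1354]
tool_rot: [[0.141, 0.99, 0.008], [0.99, -0.141, -0.0], [0.001, 0.008, -1.0]]
wrist_force: [0.7, 0.5, 0.1]
gripper_width: 0.232
gripper_force: 0.0
```

```bash
python3 look.py; python3 plan.py
```

```text
t 13.5167 tcp [ 0.4744 -0.1268  0.1354] slab [-0.0293, -0.1459] F [0.6523 0.5386 0.0842] yaw 81.91136272836218
top blue [(178, [-0.0835, -0.1454])]
top red [(159, [-0.0905, 0.0507])]
top black [(96, [0.0288, 0.0504])]
top cap_blue1 [(0.29, [-0.0708, 0.4757])]
top cap_red [(0.43, [-0.0853, 0.0566])]
top jar [(0.42, [0.0245, 0.0552]), (0.16, [0.0908, -0.192])]
side blue []
side red [(137, [-0.0934, 0.0463])]
side black [(31, [0.0513, 0.1685])]
side cap_blue1 [(0.76, [-0.0431, -0.2099]), (0.46, [0.0747, -0.2338])]
side cap_red [(0.56, [-0.0971, 0.0349]), (0.47, [0.0146, -0.491]), (0.37, [-0.0417, -0.2117])]
side jar []
t 13.9167 p [ 0.4706 -0.1262  0.1304] yaw toolx 81.88443783743455 tilt [-0.0023  0.0001 -1.    ] w 0.23435001099638073 q [-0.258   0.2609  0.5148  2.0661 -0.1683  0.8565  0.2117]
F shift mm [223.9168 121.557   10.1138]
N shift mm [185.5793   2.8809  10.3912]
R shift mm [150.0028 -58.4649  10.5383]
```

```bash
python3 -c "
from h import *
a=viewer.read_camera('side')[185:290,280:410,::-1];b=viewer.read_camera('top')[150:290,350:430,::-1]
a=cv2.resize(a,(520,420),interpolation=cv2.INTER_CUBIC);b=cv2.resize(b,(240,420),interpolation=cv2.INTER_CUBIC)
cv2.imwrite('pics/c5.png',np.hstack([a,b]))"
```

```text
(no output)
```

View pics/c5.png

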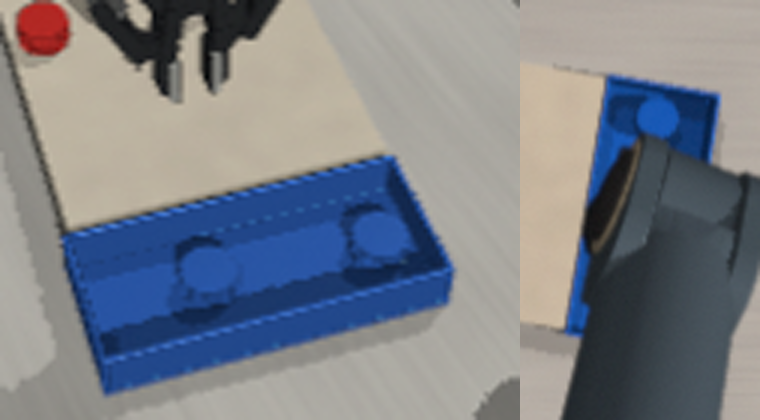

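Both blue caps lie in the blue tray (left panel at (208,268) and (380,235)). Next is the red cap, pushed toward +y from behind.

Call:
drive_tool(steps=[[0,0,0,20,-10,0,-0.53],[0,0,0,25,-10,0,-0.53],[0,0,0,25,-10,0,-0.53],[0,0,0,25,-10,0,-0.53],[0,0,0,25,-10,0,-0.53],[0,0,0,15,-5,0,-0.53],[0,0,0,10,-3,0,-0.53],[0,0,0,0,0,0,-0.53],[0,0,0,0,0,0,-0.53],[0,0,0,0,0,0,-0.53]])

```text
clock: 14.85
tool_pos: [0.4345, 0.0245, 0.1314]
tool_rot: [[0.142, 0.99, -0.0], [0.99, -0.142, -0.0], [-0.0, -0.0, -1.0]]
wrist_force: [0.5, -0.4, -0.5]
gripper_width: 0.238
gripper_force: 0.0
```

```bash
python3 plan.py; python3 look.py
```

```text
t 14.85 p [0.4345 0.0245 0.1314] yaw toolx 81.81773567711306 tilt [-0.0001 -0.0004 -1.    ] w 0.2376664171440342 q [-0.5416  0.1613  0.4345  2.1707 -0.0915  0.8266 -0.1927]
F shift mm [ 80.0551 178.4484  11.3643]
N shift mm [41.5795 59.8167 11.3845]
R shift mm [ 5.9316 -1.4879 11.4018]
t 14.85 tcp [0.4345 0.0245 0.1314] slab [-0.0901, -0.0018] F [ 0.4661 -0.4096 -0.5325] yaw 81.81773567711306
top blue []
top red []
top black [(93, [0.0291, 0.0503]), (217, [-0.0512, -0.0092]), (78, [-0.1087, 0.0652]), (39, [-0.0821, -0.0744])]
top cap_blue1 [(0.75, [0.0891, -0.1874]), (0.69, [-0.0381, -0.169])]
top cap_red []
top jar [(0.58, [0.0315, 0.0592]), (0.54, [0.0117, -0.4973])]
side blue []
side red [(106, [-0.0591, 0.1677]), (139, [-0.1154, 0.1524]), (136, [-0.0933, 0.0464])]
side black [(79, [0.0253, 0.0411])]
side cap_blue1 [(0.6, [0.0747, -0.2331]), (0.46, [-0.0421, -0.2119])]
side cap_red [(0.5, [-0.1, 0.0495]), (0.38, [0.0762, -0.2304])]
side jar [(0.47, [0.0391, 0.0664])]
```

Call:
drive_tool(steps=[[0,0,0,0,-1,25,-0.53],[0,0,0,0,0,30,-0.53],[0,0,0,0,0,25,-0.53],[0,0,0,0,0,14,-0.53],[0,0,0,0,0,6,-0.53],[0,0,0,0,0,0,-0.53],[0,0,0,8,0,0,-0.53],[0,0,0,10,0,0,-0.53],[0,0,0,10,0,0,-0.53],[0,0,0,12,0,0,-0.53]])

```text
clock: 16.08
tool_pos: [0.44, 0.0667, 0.0325]
tool_rot: [[0.141, 0.99, 0.002], [0.99, -0.141, 0.001], [0.001, 0.002, -1.0]]
wrist_force: [-0.4, 0.5, 0.9]
gripper_width: 0.234
gripper_force: 0.1
```

Call:
drive_tool(steps=[[0,0,0,13,0,0,-0.53],[0,0,0,13,0,0,-0.53],[0,0,0,13,0,0,-0.53],[0,0,0,13,0,0,-0.53],[0,0,0,13,0,0,-0.53],[0,0,0,13,0,0,-0.53],[0,0,0,10,0,0,-0.53],[0,0,0,10,0,0,-0.53],[0,0,0,9,0,0,-0.53],[0,0,0,0,0,0,-0.53]])

```text
clock: 16.92
tool_pos: [0.4545, 0.1735, 0.0315]
tool_rot: [[0.138, 0.99, 0.001], [0.99, -0.138, 0.001], [0.001, 0.0, -1.0]]
wrist_force: [-0.2, -0.2, -0.6]
gripper_width: 0.237
gripper_force: 0.0
```

```bash
python3 look.py
```

```text
t 16.9167 tcp [0.4545 0.1735 0.0315] slab [-0.0914, 0.1485] F [-0.1668 -0.2256 -0.5781] yaw 82.04818269251598
top blue []
top red []
top black [(92, [0.0292, 0.0505]), (139, [-0.0652, 0.1406])]
top cap_blue1 [(0.74, [0.0857, -0.1894]), (0.62, [-0.036, -0.178])]
top cap_red []
top jar []
side blue []
side red []
side black [(79, [0.0253, 0.0411])]
side cap_blue1 [(0.73, [-0.0433, -0.2164]), (0.5, [0.0796, -0.2312])]
side cap_red [(0.62, [-0.1061, 0.1375])]
side jar [(0.62, [0.0425, 0.0561])]
```

Call:
drive_tool(steps=[[0,0,0,0,0,-20,-0.53],[0,0,0,0,0,-30,-0.53],[0,0,0,0,0,-30,-0.53],[0,0,0,0,0,-30,-0.53],[0,0,0,0,0,-30,-0.53],[0,0,0,-30,0,0,-0.53],[0,0,0,-30,0,0,-0.53],[0,0,0,-30,0,0,-0.53],[0,0,0,-30,0,0,-0.53],[0,0,0,0,0,0,-0.53]])

```text
clock: 18.15
tool_pos: [0.4358, 0.0462, 0.1716]
tool_rot: [[0.15, 0.989, -0.001], [0.989, -0.15, -0.001], [-0.001, -0.001, -1.0]]
wrist_force: [-0.3, -0.5, 1.0]
gripper_width: 0.234
gripper_force: 0.0
```

```bash
python3 look.py; python3 -c "
from h import *
a=viewer.read_camera('side')[130:290,240:410,::-1];b=viewer.read_camera('top')[130:290,240:430,::-1]
cv2.imwrite('pics/c6.png',np.hstack([cv2.resize(x,(390,390),interpolation=cv2.INTER_CUBIC) for x in(a,b)]))
for n in ('top','side'):
  C=cam(n)
  for th in ('primer','cup','tub'): print(n,th,[(d['pixel'],round(d['confidence'],2)) for d in viewer.search_frame(th,n)][:1])"
```

```text
t 18.15 tcp [0.4358 0.0462 0.1716] slab [-0.0919, 0.0198] F [-0.307  -0.5415  1.032 ] yaw 81.3588871281666
top blue []
top red []
top black [(93, [0.0291, 0.0503]), (216, [-0.0449, 0.0331]), (48, [-0.0735, -0.0415]), (66, [-0.1183, 0.1019])]
top cap_blue1 [(0.73, [-0.0388, -0.1818]), (0.45, [0.0834, -0.1786])]
top cap_red [(0.46, [-0.0836, 0.1876]), (0.16, [0.0031, 0.191])]
top jar []
side blue []
side red []
side black [(79, [0.0253, 0.0411])]
side cap_blue1 [(0.65, [0.08, -0.227]), (0.54, [-0.0497, -0.2129]), (0.48, [-0.0171, -0.0423])]
side cap_red []
side jar []
top primer [([203.6, 151.8], 0.95)]
top cup [([232.7, 500.3], 0.7)]
top tub [([192.9, 505.6], 0.75)]
side primer [([206.9, 322.8], 0.63)]
side cup [([340.7, 396.6], 0.87)]
side tub [([328.8, 443.8], 0.92)]
```

View pics/c6.png

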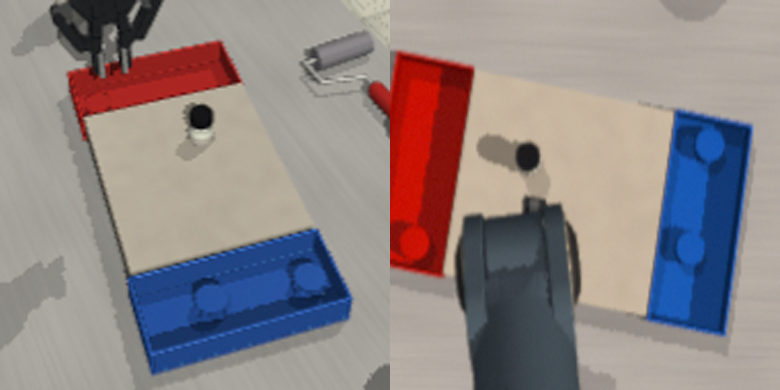

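The right-hand panel shows the red cap in the red tray at (412,243), both blue caps in the blue tray at (709,146) and (690,250), and the jar still standing at (527,157). The bottle, cup and tub have not moved, and the arm touches nothing.

```bash
python3 -c "
from rig import order; print(order.finish_job())"
```

```text
the job is handed in; nothing more can be done
None
```

I swept both blue caps into the blue tray and the red cap into the red tray, left the jar, bottle, cup and tub where they stood, and handed the job in at about 19 s; no verdict came back.

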